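# Zero check of the bench light tester with the blank glass cell

## Robot

A 6-joint arm with a two-finger parallel gripper is mounted at the origin on the work surface. World frame = base frame: x ahead of the robot, y to its left, z up, the work surface at z = 0. Lengths are in m, angles in rad, forces in N, time in s.
With the tool pointing down it reaches from about 0.3 to 0.875 m from the base axis. Payload 6.4 kg.
Tool frame: the origin (TCP) lies on the centre line of the jaws, within the pads' length; the fingertips stand 22 mm ahead of it and the grasp point (between the pads) lies 3 mm ahead of it; z points along the fingers, y is the line along which they close (so a half turn about z gives the same grasp; the last joint's range is limited). The gripper opens to 85 mm and grips with 20 to 120 N. Pads are 22 mm wide; open, the fingers measure 114 mm over their backs; the gripper's body (76 mm by 85 mm) begins 54 mm behind the grasp point. The pads swing forward as they close: fully open they stand 13 mm farther back than shut.
Start: joints at [0.935, 0.181, 1.607, -0, 1.354, -0.206], TCP at [0.24, 0.523, 0.253] pointing down, gripper open.
Joint ranges: [-2.99, 2.99], [-0.89, 2.07], [0.3, 2.58], [-1.14, 4.28], [0, 2.63], [-3.12, 3.12]. Speed limits (rad/s): [2.57, 2.57, 3.01, 3.14, 3.14, 3.14].

## Interface

Orientations are given as a unit quaternion [w, x, y, z].
In Python, from bench import ctrl gives the robot as it stands. The module is installed in compiled form; this text tells all that it offers.
- The arm moves only by the tool servo_tool, never from a script. Its argument "commands" is a list of rows, each a list of 3 entries, a list of its own where there are three numbers: the shift along the tool's x, y, z in mm, then the turn about the tool's z in rad, then the finger opening in mm, from 0 to 85.4. In form: [[[dx, dy, dz], turn, jaw], ...]. A call has 1 to 20 rows; each row shifts and turns the commanded pose from where the row before left it, along the tool's axes as they then stand; what a row does not reach is not made up. A row lasts 1/8 s, in which the tool goes at most 62.5 mm and 10.7 degrees, less where a joint would pass 70% of its speed; a pose out of reach is approached as far as the arm can. A call with a gripper value outside its range is refused whole. The fingers move at their own pace and stop on an object; the grip force is fixed at half the most. Time passes only in rows, so rows that do not move let the fingers close. It gives the time, the measured TCP pose, the force, the opening and the grip force at its end, in the units of the state.
- ctrl.get_obs(): the state, without advancing time (a new reading comes with each control period).
- ctrl.camera(name): name is "side" or "top" or "wrist"; returns a dict with "color" (400x640x3 uint8, red, green, blue), "z_map" (400x640 float32, m along the optical axis (not along the pixel's ray), 0 where there is no reading), "fx", "fy", "cx", "cy" (pixels), "R" (3x3) and "t" (3): a world point X has camera coordinates R X + t. Camera axes: x right, y down, z forward; pixel columns grow to the right and rows downward; lengths in m; the calibration is good to about 2 mm. The wrist camera is an equidistant fisheye: a pixel r from the principal point sees the ray r / f radians off the axis. A picture is of the moment at which its call begins.
- ctrl.hand_in(): hands the job in; it is judged then, once.
The state is a dict: "time_s": time; "q": joint angles; "dq": joint speeds; "joint_efforts": joint torques, N m; "eef_pos": TCP position; "eef_rot": TCP orientation; "wrist_force": force on the tool from outside, world axes, zero at the start; "torque": the same for the moment, N m; "opening": opening from 0.0 (shut) to 1.0 (fully open); "grasp_force": force on a finger pad.
Only numpy, scipy, OpenCV 4.12 (cv2) and the standard library are available. Lean on these libraries where they do the work, as an engineer would, in place of code of your own. Each camera call takes 0.05 s, during which the arm holds its last target. There are 200 camera calls.

## Task

First slide the lamp module along its rail towards the receiver until it clicks home against the stop. Then pick up the glass cell by its two frosted sides only, fingers never on its clear end windows or its stopper, and never tip it. Finish while holding it still and upright, centred on the light path in the middle of the gap between lamp and receiver, clear end windows facing them, touching nothing but your fingers; leave the tin, screwdriver and brush alone.

Things in the scene. Friction and masses are not known exactly. Their poses are not given: they have to be found in the camera images.
- lamp (a joint): Travel of the lamp module along its rail towards the receiver: 0 = far end, 0.100 m = home against the rigid stop; starts at 0 to 0.035. About 1 N of friction; from about 0.089 a sprung detent must be pushed past (about 7 N); push on to the stop, the detent keeps it there. Grey box 60 x 60 mm, top 130 mm above the bench, black snout (34 mm diameter, 20 mm long) towards the receiver.
- lamp_fin (a point): Point in the black handle fin on top of the lamp, 157 mm above the bench, 13 mm below the fin's top. Fin 14 mm thick along the rail, 44 mm wide across it, from 130 to 170 mm above the bench, centred on the lamp. x points across the rail, y along it away from the receiver (slide to -y), z up. Lamp home: 105 mm from the middle of the gap.
- tester: Light tester, fixed: grey base plate 100 x 420 x 12 mm, from y = -165 to 255 mm, aluminium rail (top at 22 mm). Origin at bench level under the middle of the gap; y along the light path from receiver to lamp, z up. Receiver: grey box 60 x 60 mm at y = -105, top at 130 mm, dial on its front, black snout ending at y = -55 mm. The home lamp's snout ends at y = +55: gap 110 mm.
- beam (a point): The middle of the gap, on the light path (common axis of the two snouts), 100 mm above the bench. Axes as tester: y along the light path, z up.
- cell: Loose glass cell, upright, 46 mm long (x, the way the light must go), 30 wide (y), 70 high, white stopper on top; about 0.12 to 0.23 kg. Origin at the centre of its underside, z up. Frosted whitish sides (40 x 70 mm) face +y and -y: grip these. Clear windows at the +x and -x ends. Stands on a black rubber pad 90 x 90 mm, 6 mm thick; same either way round.
- cell_mid (a point): Centre of the glass cell, 35 mm above its underside; axes as cell.
- window_a: Clear end window at the cell's +x end, 26 mm wide, 66 high, 3 thick; axes as the cell, origin 21.5 mm along +x from the cell's origin. Not to be touched by the fingers.
- window_b: The clear glass end window at the cell's -x end, as window_a; origin 21.5 mm along -x from the cell's origin. Not to be touched by the fingers.
- stopper: The white stopper on top of the cell (18 mm diameter, from 70 to 77 mm above the cell's underside); its origin is the cell's. Not to be touched by the fingers.
- tin: Bystander: closed steel tin, 74 mm diameter, 85 mm high; origin at the centre of its underside. Leave it alone.
- screwdriver: Bystander: screwdriver with a wooden handle lying on the bench, about 200 mm long along its x; leave it alone.
- brush: Bystander: wooden hand brush lying on the bench beyond the tester, along its x; leave it alone.
Mind the look-alikes: they are no part of the job. What is shaped like the cell but brown, turquoise or yellow is not meant.

How it is judged:
On the way, in this order (a step that is already met when the one before it is completed fails the run):
1. the lamp module is home on its detent (value of joint lamp above 0.097 m), for 0.2 s.
2. the cell is lifted clear of its pad in the fingers (height (world z) of cell above 0.03 m and contact force between the fingers and cell above 1 N), for 0.2 s.
At the end, for the whole second after the job is handed in: Lamp within 3 mm of the stop; cell still held in the fingers, clear of tester and lamp, still, upright and along the light path within 8 degrees, its centre within 9 mm sideways and 15 mm in height of the path and 20 mm of the gap's middle along it; fingers clear of the tester (value of joint lamp above 0.097 m and contact force between the fingers and cell above 1 N and contact force between each of cell, the fingers and tester below 0.3 N and x of cell_mid in the frame of beam between -0.009 and 0.009 m and z of cell_mid in the frame of beam between -0.015 and 0.015 m and y of cell_mid in the frame of beam between -0.02 and 0.02 m and angle between the x axis of cell and the y axis of tester, either way round below 0.14 rad and angle between cell's own z axis and vertical below 0.14 rad and linear speed of cell below 0.03 m/s); the arm keeps its last pose, push and grip.
It fails at once if the fingers press on a clear window (contact force between the fingers and window_a above 1 N or contact force between the fingers and window_b above 1 N).
It fails at once if the fingers press on the stopper (contact force between the fingers and stopper above 1 N).
It fails at once if the cell is tipped over or dropped on its side (angle between cell's own z axis and vertical above 0.6 rad).
It fails at once if a bystander is disturbed (distance of any of tin, screwdriver, brush from where it was at the start of the episode above 0.03 m).
It also fails if it takes over 58 s, if anything falls off the work surface, if the arm or the gripper's body presses on something with over 40 N, if the wrist force passes 120 N, or if a joint passes its speed limit or range.

## Working session

There is one attempt and no reset: what is moved stays moved. The work goes in short steps, Python scripts to look and compute and a tool call to move; the robot and the scene stay as the last step left them, time stands still between calls to the robot, and variables do not carry over. Pictures are saved under pics/ and viewed, at most 10 in all, crops included, and the job is handed in when it is done.

Besides the shell and the picture viewer there is one more tool, called after "Emit:" as a command line: name --argument value ..., lists and objects as JSON in quotes. servo_tool: Moves the arm, as the interface text tells. Its arguments: {"type":"object","properties":{"commands":{"type":"array"}},"required":["commands"]}

```bash
mkdir -p pics
cat > h.py <<'E'
import numpy as np,cv2,pickle
from bench import ctrl
def snap(n,tag):
    c=ctrl.camera(n); pickle.dump(c,open(f'pics/{tag}.pkl','wb')); cv2.imwrite(f'pics/{tag}.png',c['color'][:,:,::-1]); return c
def load(tag): return pickle.load(open(f'pics/{tag}.pkl','rb'))
def pt(c,u,v,z=None):
    R,t=np.array(c['R']),np.array(c['t'])
    r=np.array([(u-c['cx'])/c['fx'],(v-c['cy'])/c['fy'],1.])
    o=-R.T@t; d=R.T@r
    if z is None: return o+d*c['z_map'][int(round(v)),int(round(u))]
    return o+d*(z-o[2])/d[2]
E
python3 - <<'E'
from h import *
for n in('top','side'):snap(n,n+'0')
o=ctrl.get_obs();print(o['time_s'],o['eef_pos'],o['eef_rot'],o['opening'])
E
```

```text
0.1 [0.23929873 0.52233146 0.25248633] [-3.10719807e-04  2.13239764e-01  9.76999586e-01 -7.17663180e-04] 1.00258352270254
```

View pics/top0.png

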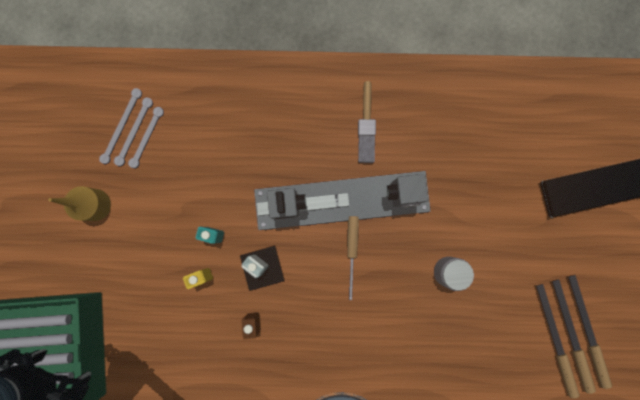

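View pics/side0.png

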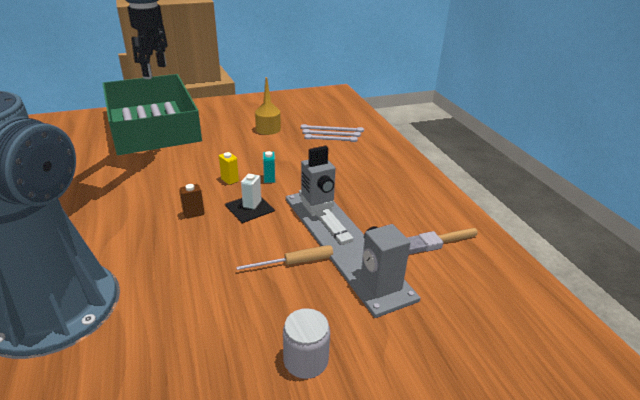

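The top view shows the lamp near (285,202) with its fin at (280,202), the receiver at (410,190), the cell at (254,266) on its black pad, and the gripper at lower left. The side view confirms this layout. I'll enlarge for measurement.

Run:
```python
from h import *
c=load('top0'); im=c['color'][160:300,225:435,::-1]
cv2.imwrite('pics/top0c.png',cv2.resize(im[:85],None,fx=3.8,fy=3.8,interpolation=cv2.INTER_CUBIC))
im=c['color'][235:300,230:300,::-1]
cv2.imwrite('pics/top0d.png',cv2.resize(im,None,fx=8,fy=8,interpolation=cv2.INTER_CUBIC))
print(c['fx'],c['cx'],c['cy'],-c['R'].T@c['t'],c['R'])
```

```text
430.3086750273358 327.20156946662973 205.63237813550884 [0.49869572 0.03765374 1.05464296] [[ 0.02530697 -0.99964081 -0.00882054]
 [-0.99792581 -0.02473916 -0.05943099]
 [ 0.05919143  0.01030626 -0.99819345]]
```

View pics/top0c.png

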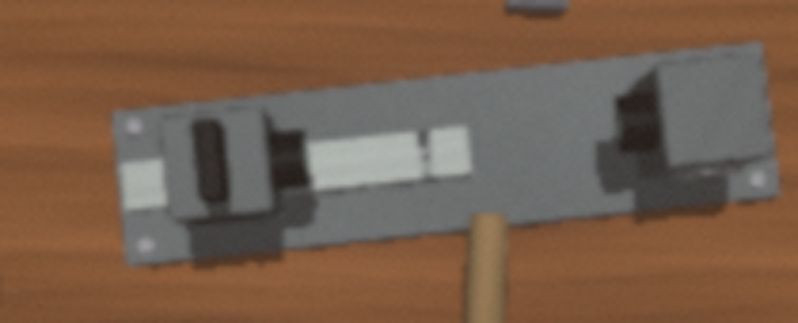

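View pics/top0d.png

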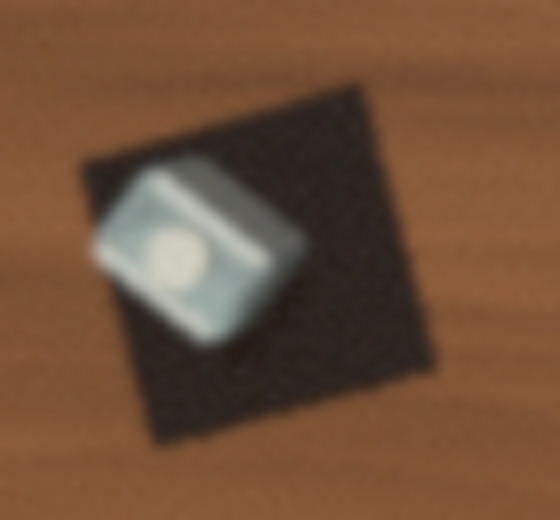

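Run:
```python
from h import *
c=load('top0'); np.set_printoptions(precision=4,suppress=True)
def T(P,s,ox,oy,z): return np.array([pt(c,ox+(u+.5)/s-.5,oy+(v+.5)/s-.5,z) for u,v in P])
pl=T([(113,112),(763,42),(778,195),(130,265)],3.8,225,160,.012)
print(pl,[np.linalg.norm(pl[i]-pl[i-3]) for i in range(4)])
ey=(pl[0]+pl[3]-pl[1]-pl[2])/2; ey/=np.linalg.norm(ey); cen=pl.mean(0); mid=cen-.045*ey
print('ey',ey,np.arctan2(ey[1],ey[0]),'mid',mid)
f=T([(193,120),(218,118),(228,200),(203,204)],3.8,225,160,.17);fc=f.mean(0)
print('fin',fc,'along',(fc-mid)@ey,'across',np.cross(ey,fc-mid)[2],[np.linalg.norm(f[i]-f[i-3]) for i in range(4)])
r=T([(655,62),(765,55),(775,155),(670,165)],3.8,225,160,.13);print('recv',(r.mean(0)-mid)@ey)
k=T([(158,170),(272,258),(212,347),(95,252)],8,230,235,.076);print(k,'cell',k.mean(0),[np.linalg.norm(k[i]-k[i-3]) for i in range(4)])
d=(k[1]+k[2]-k[0]-k[3]);print('cellx ang',np.arctan2(d[1],d[0]))
print('stopper',T([(177,262)],8,230,235,.083))
P=T([(82,162),(360,85),(435,370),(157,443)],8,230,235,.006);print('pad',P.mean(0))
z=c['z_map']; 
for n,(u,v) in dict(fin=(280,202),lamp=(291,200),cell=(252,268),rec=(412,190)).items(): print(n,pt(c,u,v))
from scipy.spatial.transform import Rotation as Ro
o=ctrl.get_obs(); q=o['eef_rot'];print(Ro.from_quat([*q[1:],q[0]]).as_matrix())
```

```text
[[ 0.5965  0.2269  0.012 ]
 [ 0.6516 -0.1885  0.012 ]
 [ 0.5538 -0.1991  0.012 ]
 [ 0.4988  0.2125  0.012 ]] [np.float64(0.4189614349462843), np.float64(0.09845843028631586), np.float64(0.4153304254097385), np.float64(0.09867146533244008)]
ey [-0.132   0.9912  0.    ] 1.7031913460994887 mid [ 0.5811 -0.0317  0.012 ]
fin [0.5566 0.1443 0.17  ] along 0.17762568131997417 across 0.0011234517341460956 [np.float64(0.013640467432462413), np.float64(0.04497990335112447), np.float64(0.013720367755717612), np.float64(0.04606171843338607)]
recv -0.10617092680607448
[[0.4385 0.2213 0.076 ]
 [0.4146 0.1882 0.076 ]
 [0.3892 0.2043 0.076 ]
 [0.4149 0.2384 0.076 ]] cell [0.4143 0.213  0.076 ] [np.float64(0.040889477123346486), np.float64(0.030071913882217166), np.float64(0.0427267887454042), np.float64(0.029036021785523686)]
cellx ang -2.207073223123598
stopper [[0.4133 0.2138 0.083 ]]
pad [0.4064 0.203  0.006 ]
fin [0.5561 0.144  0.1722]
lamp [0.5636 0.1253 0.1327]
cell [0.4118 0.213  0.083 ]
rec [ 0.5919 -0.1347  0.1288]
[[-0.9091  0.4167 -0.0009]
 [ 0.4167  0.9091 -0.0013]
 [ 0.0003 -0.0015 -1.    ]]
```

Emit:
servo_tool --commands '[[[0,0,0],-0.1405,85],[[0,0,0],-0.1405,85],[[0,0,0],-0.1405,85],[[0,0,0],-0.1405,85],[[-26.5,-41.7,0],0,85],[[-26.5,-41.7,0],0,85],[[-26.5,-41.7,0],0,85],[[-26.5,-41.7,0],0,85],[[-26.5,-41.7,0],0,85],[[-26.5,-41.7,0],0,85],[[-26.5,-41.7,0],0,85],[[-26.5,-41.7,0],0,85],[[-26.5,-41.7,0],0,85],[[-26.5,-41.7,0],0,85],[[0,0,0],0,60],[[0,0,0],0,60]]'

```text
time_s: 2.1
eef_pos: [0.5567, 0.1444, 0.2527]
eef_rot: [-0.001, -0.066, 0.998, 0.0]
wrist_force: [-1.0, -0.5, -0.1]
opening: 0.702
grasp_force: 0.0
```

Emit:
servo_tool --commands '[[[0,0,30],0,60],[[0,0,30],0,60],[[0,0,22],0,60],[[0,0,10],0,60],[[0,0,0],0,0],[[0,0,0],0,0],[[0,0,0],0,0],[[0,0,0],0,0],[[0,0,0],0,0],[[0,0,0],0,0]]'

```text
time_s: 3.35
eef_pos: [0.5579, 0.1444, 0.1627]
eef_rot: [0.001, -0.066, 0.998, 0.0]
wrist_force: [-1.4, 0.6, 6.6]
opening: 0.151
grasp_force: 59.9
```

Emit:
servo_tool --commands '[[[0,-10,0],0,0],[[0,-10,0],0,0],[[0,-10,0],0,0],[[0,-10,0],0,0],[[0,-10,0],0,0],[[0,-8,0],0,0],[[0,-4,0],0,0],[[0,-4,0],0,0],[[0,0,0],0,0]]'

```text
time_s: 4.47
eef_pos: [0.5666, 0.0794, 0.1627]
eef_rot: [0.001, -0.066, 0.998, 0.001]
wrist_force: [-2.0, 3.6, 6.9]
opening: 0.153
grasp_force: 60.0
```

Emit:
servo_tool --commands '[[[0,-3,0],0,0],[[0,-3,0],0,0],[[0,-2,0],0,0],[[0,-2,0],0,0],[[0,0,0],0,0],[[0,0,0],0,0]]'

```text
time_s: 5.22
eef_pos: [0.5676, 0.0715, 0.1627]
eef_rot: [0.001, -0.066, 0.998, 0.002]
wrist_force: [-2.8, 11.1, 7.4]
opening: 0.151
grasp_force: 60.2
```

Emit:
servo_tool --commands '[[[0,-2,0],0,0],[[0,-2,0],0,0],[[0,-2,0],0,0],[[0,0,0],0,0],[[0,0,0],0,0]]'

```text
time_s: 5.85
eef_pos: [0.5676, 0.0711, 0.1627]
eef_rot: [0.001, -0.067, 0.998, 0.006]
wrist_force: [-3.8, 33.7, 9.9]
opening: 0.152
grasp_force: 60.8
```

Emit:
servo_tool --commands '[[[0,3,0],0,0],[[0,3,0],0,0],[[0,2,0],0,0],[[0,0,0],0,60],[[0,0,0],0,60],[[0,0,0],0,60],[[0,0,0],0,60],[[0,0,-20],0,60],[[0,0,-40],0,60],[[0,0,-30],0,60],[[0,0,0],0,60]]'

```text
time_s: 7.22
eef_pos: [0.5686, 0.0707, 0.2542]
eef_rot: [0.003, -0.066, 0.998, -0.0]
wrist_force: [0.2, -0.5, 0.4]
opening: 0.703
grasp_force: 0.0
```

Run:
```python
from h import *
a=snap('top','top1');b=snap('side','side1')
w=snap('wrist','wrist1')
x=cv2.resize(a['color'][160:245,225:435,::-1],None,fx=3.8,fy=3.8,interpolation=cv2.INTER_CUBIC)
y=cv2.resize(b['color'][130:230,220:420,::-1],(798,270),interpolation=cv2.INTER_CUBIC)
cv2.imwrite('pics/c1.png',np.vstack([x,y])) if x.shape[1]==798 else print(x.shape)
o=ctrl.get_obs();print(o['eef_pos'],o['eef_rot'],o['q'])
```

```text
[0.56626742 0.07091459 0.24986759] [-1.04628059e-03 -6.59843342e-02  9.97820099e-01  1.51358469e-04] [-8.33218353e-02  1.75608162e-01  1.62010659e+00 -1.23299973e-05
  1.34799221e+00 -1.78618012e+00]
```

View pics/c1.png

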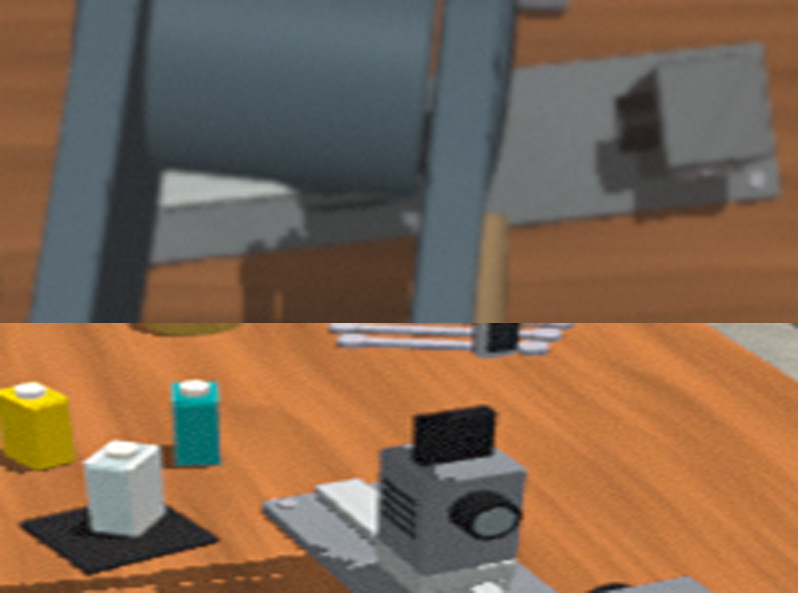

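The lamp box sits much nearer the receiver, with bare rail behind it; the force rose to 34 N without motion, so it is on the stop. The cell is still undisturbed on its pad. Next I go above the cell.

Emit:
servo_tool --commands '[[[26.6,32.2,0],0,75],[[26.6,32.2,0],0,75],[[26.6,32.2,0],0,75],[[26.6,32.2,0],0,75],[[26.6,32.2,0],0,75],[[0,0,0],0.167,75],[[0,0,0],0.167,75],[[0,0,0],0.167,75],[[0,0,0],0.167,75],[[0,0,0],0.167,75],[[0,0,0],0.167,75],[[0,0,0],0.167,75],[[0,0,0],0.167,75],[[0,0,0],0.167,75],[[0,0,0],0.167,75],[[0,0,0],0.167,75],[[0,0,0],0.167,75],[[0,0,0],0.167,75],[[0,0,0],0.167,75]]'

```text
time_s: 9.75
eef_pos: [0.413, 0.2127, 0.2495]
eef_rot: [-0.0, 0.894, 0.449, -0.002]
wrist_force: [-0.3, 1.0, -1.1]
opening: 0.88
grasp_force: 0.0
```

Run:
```python
from h import *
a=snap('top','top2');w=snap('wrist','wrist2')
np.set_printoptions(precision=4,suppress=True)
o=ctrl.get_obs();print(o['eef_pos'],o['eef_rot'],o['q'])
print(w['fx'],w['cx'],w['cy'],-w['R'].T@w['t'])
cv2.imwrite('pics/c2.png',np.vstack([cv2.resize(w['color'][:,:,::-1],(480,300)),cv2.resize(a['color'][160:300,225:435,::-1],(480,300),interpolation=cv2.INTER_CUBIC)]))
```

```text
[0.4131 0.2128 0.2497] [-0.0004  0.8928  0.4505 -0.0014] [ 0.2193 -0.0676  1.8756  0.      1.3365  0.8556]
309.70691628693146 320.91794459870755 201.69441389260297 [0.4581 0.2741 0.3697]
```

View pics/c2.png

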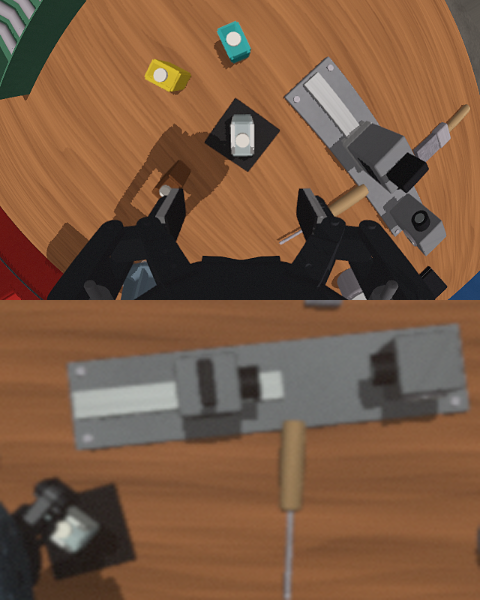

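The wrist view shows the cell centred between the fingers (242,135 between 168 and 315) with its long axis vertical in the image, so it is well aligned. The top view shows the lamp moved along. One enlarged crop for numbers.

Run:
```python
from h import *
w=load('wrist2');a=load('top2')
x=cv2.resize(w['color'][135:235,270:380,::-1],(440,400),interpolation=cv2.INTER_CUBIC)
y=cv2.resize(a['color'][170:230,295:345,::-1][:, :],(333,400),interpolation=cv2.INTER_CUBIC)
cv2.imwrite('pics/c3.png',np.hstack([x,y]))
print(w['R'],w['t'])
```

```text
[[ 7.97670896e-01 -6.03092845e-01 -4.03229177e-04]
 [-5.75588254e-01 -7.61491669e-01  2.98041273e-01]
 [-1.80053615e-01 -2.37506755e-01 -9.54552899e-01]] [-0.19995378  0.36226569  0.50048549]
```

View pics/c3.png

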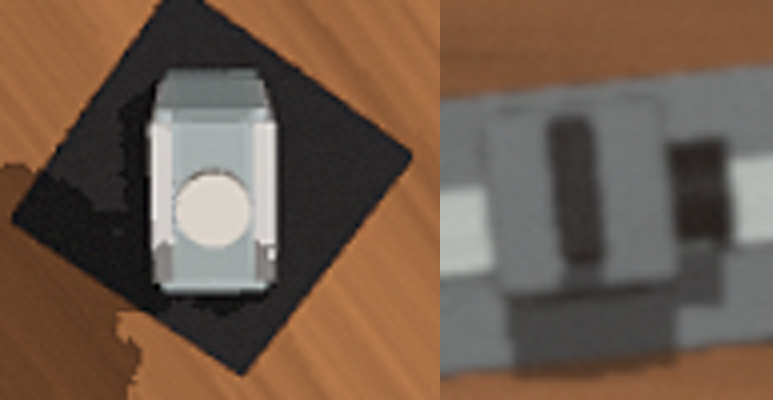

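Run:
```python
from h import *
np.set_printoptions(precision=4,suppress=True)
w=load('wrist2');a=load('top2')
def fe(u,v,z):
    u=270+(u+.5)/4-.5;v=135+(v+.5)/4-.5
    x,y=(u-w['cx'])/w['fx'],(v-w['cy'])/w['fx'];r=np.hypot(x,y)
    d=w['R'].T@np.array([x/r*np.sin(r),y/r*np.sin(r),np.cos(r)]);o=-w['R'].T@w['t'];return o+d*(z-o[2])/d[2]
k=np.array([fe(*p,.076) for p in[(150,122),(276,122),(272,292),(157,292)]])
d=k[0]+k[1]-k[2]-k[3]
print('cell',k.mean(0),np.degrees(np.arctan2(d[1],d[0])),[np.linalg.norm(k[i]-k[i-3]) for i in range(4)],'stop',fe(212,210,.083))
s=333/50;f=np.array([pt(a,295+(u-440+.5)/s-.5,170+(v+.5)/(400/60)-.5,.17) for u,v in[(548,117),(590,117),(607,262),(562,265)]]).mean(0)
ey=np.array([-.132,.9912,0]);print('fin',f,(f-[.5811,-.0317,0])@ey)
```

```text
cell [0.4137 0.212  0.076 ] 53.50331943152264 [np.float64(0.03034277936420456), np.float64(0.043126492056592504), np.float64(0.02875866068568261), np.float64(0.04312624606130115)] stop [0.4142 0.2135 0.083 ]
fin [0.5661 0.0721 0.17  ] 0.10488465527171612
```

Emit:
servo_tool --commands '[[[0,0,40],0,75],[[0,0,40],0,75],[[0,0,40],0,75],[[0,0,35],0,75],[[0,0,25],0,75],[[0,0,15],0,75],[[0,0,8],0,75],[[0,0,0],0,75],[[0,0,0],0,50],[[0,0,0],0,35],[[0,0,0],0,0],[[0,0,0],0,0],[[0,0,0],0,0],[[0,0,0],0,0],[[0,0,0],0,0],[[0,0,0],0,0]]'

```text
time_s: 11.85
eef_pos: [0.4146, 0.2132, 0.0491]
eef_rot: [0.0, 0.892, 0.451, 0.001]
wrist_force: [-1.4, -0.3, 6.3]
opening: 0.344
grasp_force: 59.4
```

Emit:
servo_tool --commands '[[[0,0,-8],0,0],[[0,0,-15],0,0],[[0,0,-25],0,0],[[0,0,-35],0,0],[[0,0,-35],0,0],[[0,0,-35],0,0],[[0,0,-30],0,0],[[0,0,-15],0,0],[[0,0,0],-0.096,0],[[0,0,0],-0.096,0],[[0,0,0],-0.096,0],[[0,0,0],-0.096,0],[[0,0,0],-0.096,0],[[0,0,0],-0.096,0],[[0,0,0],-0.096,0],[[0,0,0],-0.096,0],[[0,0,0],0,0]]'

```text
time_s: 13.98
eef_pos: [0.4135, 0.2129, 0.2459]
eef_rot: [-0.0, 0.659, 0.752, -0.0]
wrist_force: [-0.1, -0.6, -1.4]
opening: 0.339
grasp_force: 59.3
```

Emit:
servo_tool --commands '[[[-10,5,0],0,0],[[-20,10,0],0,0],[[-29,14.7,0],0,0],[[-29,14.7,0],0,0],[[-29,14.7,0],0,0],[[-29,14.7,0],0,0],[[-29,14.7,0],0,0],[[-29,14.7,0],0,0],[[-29,14.7,0],0,0],[[-20,10,0],0,0],[[-11.6,5.7,0],0,0],[[0,0,0],0,0],[[0,0,0],0,0],[[0,0,0],0,0]]'

```text
time_s: 15.72
eef_pos: [0.5811, -0.0306, 0.2464]
eef_rot: [-0.0, 0.658, 0.753, 0.0]
wrist_force: [-0.1, -0.0, -2.2]
opening: 0.347
grasp_force: 59.4
```

Emit:
servo_tool --commands '[[[0,0,15],0,0],[[0,0,25],0,0],[[0,0,25],0,0],[[0,0,25],0,0],[[0,0,20],0,0],[[0,0,15],0,0],[[0,0,9],0,0],[[0,0,4],0,0],[[0,0,0],0,0],[[0,0,0],0,0],[[0,0,0],0,0]]'

```text
time_s: 17.1
eef_pos: [0.5818, -0.0316, 0.1089]
eef_rot: [0.001, 0.659, 0.753, 0.0]
wrist_force: [-0.1, -0.1, -0.3]
opening: 0.343
grasp_force: 59.4
```

Run:
```python
from h import *
snap('top','top3');b=snap('side','side3')
w=snap('wrist','wrist3')
o=ctrl.get_obs();print(o['eef_pos'],o['eef_rot'],o['wrist_force'])
cv2.imwrite('pics/c4.png',np.hstack([cv2.resize(b['color'][130:310,270:450,::-1],(400,400),interpolation=cv2.INTER_CUBIC),w['color'][:,120:520,::-1]]))
```

```text
[ 0.58158571 -0.03159545  0.10858074] [2.32979779e-04 6.58567230e-01 7.52521852e-01 1.08567302e-04] [-0.74495145  0.77327607 -1.17223725]
```

View pics/c4.png

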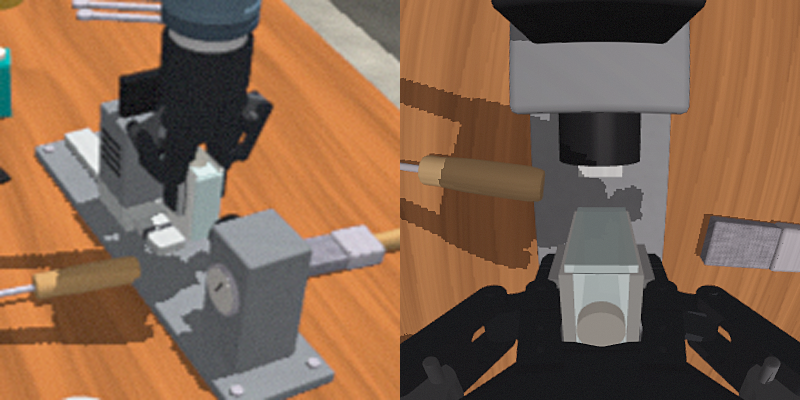

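The cell hangs upright between lamp and receiver, centred on the snout's axis (599 against 601 px) and clear of everything. The lamp is still home.

```bash
python3 -c "
from bench import ctrl
print(ctrl.hand_in())"
```

```text
the job is handed in; nothing more can be done
None
```

I slid the lamp home against its stop, gripped the cell by its frosted sides, and handed in at about 17 s with it held upright and still at the middle of the gap; `hand_in()` returned no verdict.

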